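Clip the inspection lamp onto the weld coupon

ROBOT

A 6-joint arm with a two-finger parallel gripper is mounted at the origin on the work surface. World frame = base frame: x ahead of the robot, y to its left, z up, the work surface at z = 0. Lengths are in m, angles in rad, forces in N, time in s.
With the tool pointing down it reaches from about 0.3 to 0.875 m from the base axis. Payload 6.4 kg.
Tool frame: the origin (TCP) lies at the very end of the fingers, on their centre line; the grasp point (between the pads) lies grip_point_offset behind it (grip_point_offset is the distance from the TCP to the grasp point, in m); z points along the fingers, y is the line along which they close (so a half turn about z gives the same grasp; the last joint's range is limited). The gripper opens to 85 mm and grips with 20 to 120 N. Pads are 22 mm wide; open, the fingers measure 114 mm over their backs; the gripper's body (76 mm by 85 mm) begins 54 mm behind the grasp point. The pads swing forward as they close: fully open they stand 13 mm farther back than shut.
Start: joints at [-1.443, 0.181, 1.607, -0, 1.354, -0.206], TCP at [0.188, -0.543, 0.231] pointing down, gripper open.
Joint ranges: [-2.99, 2.99], [-0.89, 2.07], [0.3, 2.58], [-1.14, 4.28], [0, 2.63], [-3.12, 3.12]. Speed limits (rad/s): [2.57, 2.57, 3.01, 3.14, 3.14, 3.14].

INTERFACE

Orientations are given as a unit quaternion [x, y, z, w].
In Python, from plant import read_state, snapshot, camera_params, job_done, grip_point_offset gives the robot as it stands. The module is installed in compiled form; this text tells all that it offers.
- The arm moves only by the shell command python3 -m pendant 'ROWS'. ROWS is JSON, a list of rows, each a list of 7 numbers: the shift along the tool's x, y, z in units of 40 mm (1.0 is 40 mm), then the turn, a rotation vector about the tool's x, y, z in degrees, then the opening, from 0 (shut) to 1 (fully open). A call has 1 to 20 rows; each row shifts and turns the commanded pose from where the row before left it, along the tool's axes as they then stand; what a row does not reach is not made up. A row lasts 1/8 s, in which the tool goes at most 62.5 mm and 10.7 degrees, less where a joint would pass 70% of its speed; a pose out of reach is approached as far as the arm can. A call is refused whole if a number of a shift passes 1 or a number of a turn 10.7, either way. A call with a gripper value outside its range is refused whole. The fingers move at their own pace and stop on an object; the grip force is fixed at half the most. Time passes only in rows, so rows that do not move let the fingers close. It gives the time, the measured TCP pose, the force, the opening and the grip force at its end, in the units of the state.
- read_state(): the state, without advancing time (a new reading comes with each control period).
- snapshot(name): name is "scene" or "top" or "wrist"; returns the picture (480x640x3 uint8, red, green, blue); there is no depth.
- camera_params(name): a dict with "K" (3x3 intrinsics, pixels), "D" ([k1, k2, p1, p2, k3] as OpenCV has them; the pictures are not rectified), "camera_from_world" (4x4, takes a point from world to camera coordinates). Camera axes: x right, y down, z forward; pixel columns grow to the right and rows downward; lengths in m; the calibration is good to about 2 mm. A picture is of the moment at which its call begins: read the wrist's pose just before it. camera_params takes no time and is no camera call; for the wrist camera it gives the pose at the moment of the call.
- job_done(): hands the job in; it is judged then, once.
The state is a dict: "time": time; "joint_pos": joint angles; "joint_velocities": joint speeds; "effort": joint torques, N m; "eef_pos": TCP position; "ee_rot": TCP orientation; "wrist_force": force on the tool from outside, world axes, zero at the start; "wrist_torque": the same for the moment, N m; "width": finger opening in m; "grasp_force": force on a finger pad.
Only numpy, scipy, OpenCV 4.12 (cv2) and the standard library are available. Lean on these libraries where they do the work, as an engineer would, in place of code of your own. Each camera call takes 0.05 s, during which the arm holds its last target. There are 200 camera calls.

TASK

Get the weld coupon ready for inspection: lift the red guard off the low part of its upright plate and lay it in the blue tray, then take the clip lamp off its blue stand and clip it onto that bare low edge, pushed fully home, with the lamp on the side of the weld. Leave everything else on the bench where it is.

Things in the scene. Friction and masses are not known exactly. Their poses are not given: they have to be found in the camera images.
- coupon: weld coupon, dark steel, fixed: base plate 180 (x) x 110 (y) x 10 mm, with an upright plate 10 mm thick along x at y = 0. The upright's top edge is low, 90 mm above the bench, from x = -90 to +5 mm, then slopes up to 130 mm from x = +25 to +90. The brass-coloured weld runs along the upright's foot on the +y side only. Origin under the base plate's centre, z up
- low_edge (a point): middle of the low edge of the coupon's upright plate, on the edge (coupon frame x = -42, y = 0, z = 90 mm); axes as the coupon's
- stand: blue parking stand, fixed: foot 120 (x) x 80 (y) x 12 mm, with an upright bar 10 mm thick and 110 mm long along x at y = 0, its upper edge 90 mm above the bench. The clip lamp starts clipped on this bar. Origin under the centre of the foot
- lampclip: clip lamp, 0.18 kg: a spring clamp like a big clothes peg, lamp on its +y jaw. Origin at the middle of the hinge pin (18 mm across, 36 mm long, along x), z up. Jaws reach 46 mm below the pin, 36 mm wide (x), with orange pads over the last 14 mm, which grip a 10 mm plate centred on y = 0. Fully home, the pin's underside rests on the plate's edge: origin 9 mm above the edge
- lamp_head (a point): front of the lamp on the +y jaw of the clip (clip frame x = 0, y = 36, z = -54 mm): black and yellow cylinder 30 mm across reaching from y = 20 to 52 mm and from 8 to 56 mm below the pin
- handles (a point): midway between the clip's two orange handles, 35 mm above the pin (clip frame x = 0, y = 0, z = 35 mm). The handles are 30 mm wide (x), rise from 8 to 54 mm above the pin and splay apart: outer faces 47 mm apart here, 56 mm at the top. Squeezed together along y until they stop, their outer faces are parallel, 30 mm apart; holding them so takes about 14 N
- jaw (a joint): sprung hinge of the clip: 0 when the jaws grip a 10 mm plate, -0.12 with the clip empty, 0.5 rad when the handles are squeezed fully (each side swings 0.25 rad) and the pads stand over 25 mm apart
- guard: red plastic edge guard, an upside-down U channel 80 mm long (x), 26 mm wide (y), 36 mm high, 0.06 kg, walls 6 mm, slot 14 mm wide and 29 mm high. It starts sitting over the coupon's low edge. Origin under its centre, level with the foot of its walls; 7 mm top web
- tray: blue open tray, fixed, 170 (x) x 130 (y) x 40 mm high, walls and floor 5 mm; origin under its centre
- spray_a: small spray can 40 mm across, 130 mm high, white; origin at its foot. Bystander
- spray_b: small spray can 40 mm across, 120 mm high, green with a white top; origin at its foot. Bystander
- torch: black hand torch lying flat, 122 mm long, 34 mm high; origin underneath its middle. Bystander
- hammer: hammer lying flat, wooden handle, 220 mm long. Bystander
- brush: brush lying flat, 180 mm long. Bystander
- carton: yellow carton 100 x 130 x 90 mm high; origin under its centre. Bystander
- sample: another, smaller welded T piece, base 100 x 130 mm, 60 mm high, bystander; origin under its centre
Mind the look-alikes: they are no part of the job. Of the things like the guard, leave any that is purple; of the rest the smaller one is meant.

How it is judged:
On the way, in this order (a step that is already met when the one before it is completed fails the run):
1. the guard lies in the tray (x of guard in the frame of tray between -0.08 and 0.08 m and y of guard in the frame of tray between -0.06 and 0.06 m and z of guard in the frame of tray below 0.045 m and linear speed of guard below 0.02 m/s), for 0.2 s.
2. the lamp is clipped onto the low edge on the weld side (x of lampclip in the frame of low_edge between -0.034 and 0.032 m and y of lampclip in the frame of low_edge between -0.006 and 0.006 m and z of lampclip in the frame of low_edge between 0.005 and 0.015 m and y of lamp_head in the frame of coupon above 0.02 m and angle between the x axis of lampclip and the x axis of coupon, either way round below 0.12 rad and angle between lampclip's own z axis and vertical below 0.12 rad and value of joint jaw between -0.05 and 0.08 rad and linear speed of lampclip below 0.02 m/s), for 0.2 s.
At the end, for the whole second after the job is handed in: Guard at rest in the tray. Clip at rest on the low edge, lamp on the weld side: pin 5 to 15 mm above the edge (home is 9), within 6 mm of the plate's middle plane and 32 mm of the low edge's middle, aligned and upright within 0.12 rad, jaw joint -0.05 to 0.08 (all of step 1 and all of step 2); the robot touches nothing.
It fails at once if a bystander (spray cans, torch, hammer, brush, carton, other sample) is shifted by more than 30 mm (distance of any of spray_a, spray_b, torch, hammer, brush, carton, sample from where it was at the start of the episode above 0.03 m).
It also fails if it takes over 70 s, if anything falls off the work surface, if the arm or the gripper's body presses on something with over 40 N, if the wrist force passes 120 N, or if a joint passes its speed limit or range.

## Working session

There is one attempt and no reset: what is moved stays moved. The work goes in short steps, Python scripts to look and compute and a shell command to move; the robot and the scene stay as the last step left them, time stands still between calls to the robot, and variables do not carry over. Pictures are saved under pics/ and viewed, at most 10 in all, crops included, and the job is handed in when it is done.

```bash
mkdir -p pics; ls
python3 - <<'E'
from plant import *
import cv2,numpy as np
for n in("scene","top"):
    cv2.imwrite(f"pics/{n}0.png",snapshot(n)[:,:,::-1])
    p=camera_params(n);print(n,np.round(p["K"],1).tolist(),p["D"],np.round(p["camera_from_world"],3).tolist())
s=read_state();print(s)
print(grip_point_offset)
E
```

```text
pics
scene [[489.3, 0.0, 321.9], [0.0, 489.3, 233.7], [0.0, 0.0, 1.0]] [-0.08322109  0.          0.          0.          0.        ] [[-0.038, 0.999, 0.006, 0.07], [0.83, 0.035, -0.557, -0.403], [-0.557, -0.016, -0.831, 1.436], [0.0, 0.0, 0.0, 1.0]]
top [[588.1, 0.0, 326.3], [0.0, 588.1, 232.4], [0.0, 0.0, 1.0]] [0.05295322 0.         0.         0.         0.        ] [[-0.029, -1.0, 0.005, -0.036], [-0.999, 0.028, -0.045, 0.541], [0.045, -0.007, -0.999, 1.615], [0.0, 0.0, 0.0, 1.0]]
{'time': 0.1, 'joint_pos': array([-1.44330481e+00,  1.81480134e-01,  1.60789586e+00,  3.44318779e-05,
        1.35382077e+00, -2.06285773e-01]), 'joint_velocities': array([-0.000632  , -0.00116937, -0.00129237, -0.00021429, -0.00153798,
        0.00196257]), 'effort': array([ 1.80624911e-04, -4.45875084e+01, -3.52240634e+01, -2.85780307e-04,
        4.13079135e-03,  2.94411996e-05]), 'eef_pos': array([ 0.18834841, -0.54275252,  0.2304726 ]), 'ee_rot': array([ 9.86106682e-01,  1.66111311e-01,  4.83867900e-05, -8.00771733e-04]), 'wrist_force': array([ 0.48111274, -0.38234632,  0.58915309]), 'wrist_torque': array([-0.00965868, -0.00689702, -0.01774249]), 'grasp_force': 0.0, 'width': 0.08577581361982525}
0.0187
```

View pics/scene0.png

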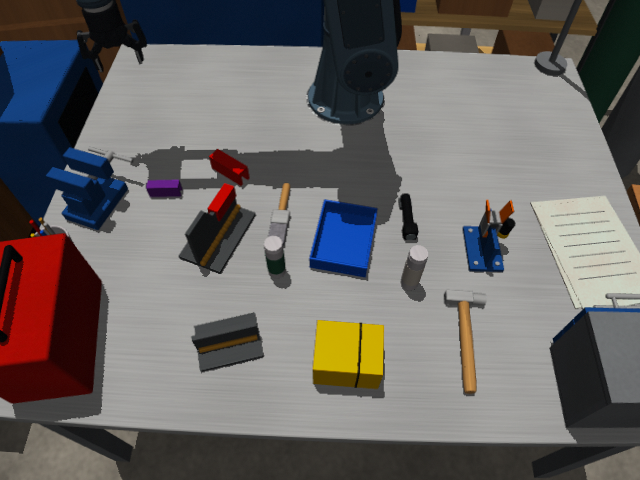

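View pics/top0.png

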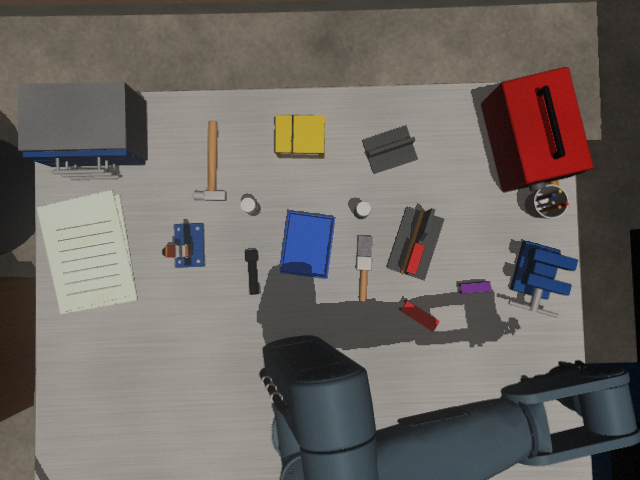

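The top view shows the tray around (307,243), the coupon at (415,242) with a red guard at (414,259), and the stand with the clip at (187,245), lamp at (169,250).

The guard look-alikes are: purple (475,287), excluded; red lying on the bench (419,315), which looks longer; and red on the coupon's low edge (414,259), which is smaller and sits where described. I'll confirm that in an enlarged crop.

```bash
cat > h.py <<'E'
import cv2,numpy as np
from plant import *
def ray(n,uv,P=None):
    P=P or camera_params(n);T=np.array(P["camera_from_world"]);R,t=T[:3,:3],T[:3,3]
    q=cv2.undistortPoints(np.array(uv,float).reshape(-1,1,2),np.array(P["K"]),np.array(P["D"])).reshape(-1,2)
    d=np.c_[q,np.ones(len(q))]@R
    return -R.T@t,d/np.linalg.norm(d,axis=1)[:,None]
def plane(n,uv,z,P=None):
    o,d=ray(n,uv,P);return o+d*((z-o[2])/d[:,2])[:,None]
def tri(a,ua,b,ub):
    o1,d1=ray(a,ua);o2,d2=ray(b,ub);d1,d2=d1[0],d2[0]
    s=np.linalg.lstsq(np.c_[d1,-d2],o2-o1,rcond=None)[0]
    p,q=o1+s[0]*d1,o2+s[1]*d2
    return (p+q)/2,np.linalg.norm(p-q)
def proj(n,X,P=None):
    P=P or camera_params(n);T=np.array(P["camera_from_world"])
    return cv2.projectPoints(np.array(X,float).reshape(-1,1,3),cv2.Rodrigues(T[:3,:3])[0],T[:3,3],np.array(P["K"]),np.array(P["D"]))[0].reshape(-1,2)
def blobs(img,lo,hi,amin=20):
    m=cv2.inRange(cv2.cvtColor(img,cv2.COLOR_RGB2HSV),lo,hi)
    c=cv2.findContours(m,cv2.RETR_EXTERNAL,cv2.CHAIN_APPROX_NONE)[0]
    return m,[k for k in c if cv2.contourArea(k)>amin]
E
python3 - <<'E'
from h import *
I={n:cv2.cvtColor(cv2.imread(f"pics/{n}0.png"),cv2.COLOR_BGR2RGB) for n in("top","scene")}
def cr(n,x,y,w,h):return cv2.resize(I[n][y:y+h,x:x+w],(400,300),interpolation=cv2.INTER_CUBIC)
g=np.vstack([np.hstack([cr("top",360,195,120,90),cr("top",140,205,80,60)]),np.hstack([cr("scene",170,145,120,90+40*0),cr("scene",440,190,100,75)])])
g[260:300,:]=g[260:300,:]
cv2.imwrite("pics/crop1.png",g[:,:,::-1])
for n in I:
  for nm,lo,hi in(("red",(0,150,70),(4,255,255)),("blue",(105,150,60),(120,255,255)),("orange",(5,140,120),(15,255,255)),("weld",(10,120,50),(25,255,255)),("yellow",(24,180,80),(35,255,255))):
    for c in blobs(I[n],lo,hi,6)[1]:
      r=cv2.minAreaRect(c)
      if cv2.contourArea(c)<9000: print(n,nm,np.round(r[0],1),np.round(r[1],1),round(r[2],1),cv2.contourArea(c))
E
```

```text
top red [419.7 315.7] [38.  11.8] 33.1 402.0
top red [415.1 258.2] [ 9.8 30. ] 18.4 265.5
top red [547.2 124.9] [105.7  69.4] 76.0 7095.5
top blue [519.4 285.5] [11.6 10.9] 14.0 92.0
top blue [548.6 281.6] [45.3 31.5] 42.9 708.0
top blue [521.5 261.7] [ 3.6 11.1] 15.9 26.5
top blue [549.9 255.5] [55.2 15.5] 15.9 530.0
top blue [307.  244.4] [47.2 61.8] 7.8 2681.0
top blue [ 74.  152.9] [  5.2 102.1] 88.5 370.0
top orange [166. 251.] [10.  2.] 90.0 16.5
top orange [186.5 250. ] [10.  1.] 90.0 10.0
top weld [362.5 285. ] [ 5. 30.] 0.0 130.5
top weld [411.7 241.8] [ 4.1 65.4] 17.6 155.0
top weld [559.  206.5] [3. 4.] 90.0 10.0
top weld [559.5 190.5] [3. 3.] 90.0 8.0
top weld [553.5 182. ] [4. 9.] 90.0 21.5
top weld [211.9 155. ] [ 7.6 68.1] 1.7 432.5
top weld [299.4 135.8] [49.2 41.5] 1.4 1728.5
top yellow [308.5 134. ] [36. 29.] 90.0 909.5
top yellow [283.5 133.5] [35. 15.] 90.0 393.0
scene red [ 32.5 299.5] [133.  65.] 90.0 6318.5
scene red [ 30.8 221.3] [2.8 3.5] 45.0 8.5
scene red [220.5 197.3] [10.5 33.3] 33.7 299.0
scene red [227.3 161.4] [37.9 12. ] 31.0 371.0
scene blue [612. 31
[... 1010 characters left out ...]
23.0
scene weld [485.4 234.2] [2.7 5.4] 26.6 9.0
scene weld [ 40.8 220.1] [6.3 3.1] 63.4 12.5
scene weld [220. 235.] [ 5.9 71. ] 32.3 311.5
scene weld [506.  211.4] [10.2 22.7] 39.8 157.0
scene weld [487.5 211. ] [22.  3.] 90.0 36.0
scene weld [633. 197.] [26. 12.] 90.0 98.0
scene weld [284.2 196. ] [ 7.2 27. ] 9.5 157.0
scene weld [104.2  61. ] [15.3 37.1] 25.3 291.5
scene weld [485.5  49. ] [ 6. 15.] 90.0 72.5
scene weld [89.3 43.6] [ 6.7 10.2] 21.8 40.5
scene weld [586.4  21.4] [26.1 36.2] 24.0 541.5
scene weld [481.   25.2] [165.6  54.9] 2.8 4969.5
scene weld [44. 20.] [40. 88.] 90.0 3133.0
scene yellow [371.5 348.5] [49. 23.] 90.0 1044.0
scene yellow [336.9 346.2] [44.6 49.7] 4.8 2098.0
```

View pics/crop1.png

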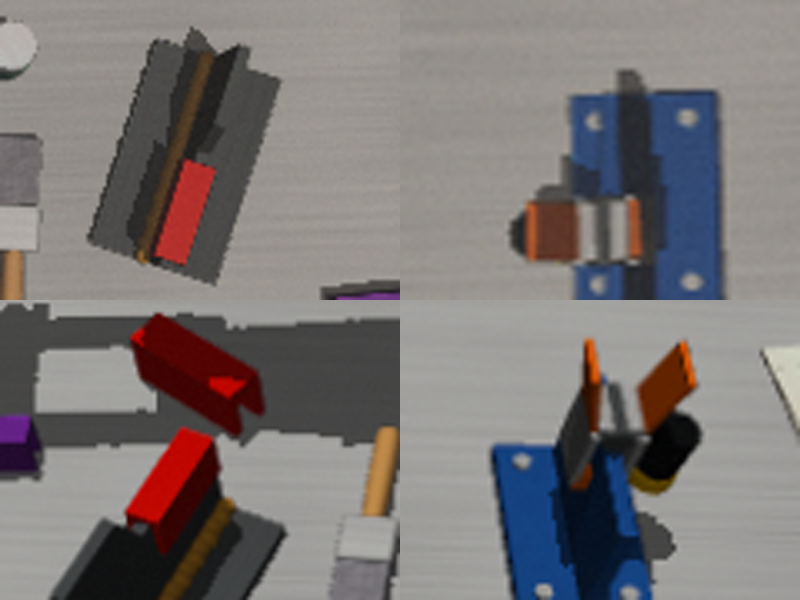

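The crop confirms it: the guard on the coupon's low edge (top 415,258) is the smaller red one, and the other lies on the bench. The weld is on the left in the top view (world +y), and so is the lamp on the clip. Next I measure positions.

Run:
```python
from h import *
np.set_printoptions(precision=4,suppress=True)
t=cv2.cvtColor(cv2.imread("pics/top0.png"),cv2.COLOR_BGR2RGB)
def box(lo,hi,near,z,nm):
    cs=blobs(t,lo,hi,6)[1];c=min(cs,key=lambda c:np.linalg.norm(c.mean((0,1))-near))
    p=plane("top",c.reshape(-1,2),z)[:,:2]
    r=cv2.minAreaRect((p*1000).astype(np.float32));b=cv2.boxPoints(r)
    e=max((b[1]-b[0],b[2]-b[1]),key=np.linalg.norm);e=e*np.sign(e[0])
    print(nm,"centre",np.array(r[0]),"size",np.array(r[1]),"yaw of long side deg",np.degrees(np.arctan2(e[1],e[0])))
box((0,150,70),(4,255,255),(415,258),.097,"guard")
box((10,120,50),(25,255,255),(411,241),.018,"weld")
box((105,150,60),(120,255,255),(307,244),.04,"tray")
print("handles top z153",plane("top",[(166,251),(186.5,250)],.153))
print("scene",tri("top",(166,251),"scene",(511.6,206)),tri("top",(186.5,250),"scene",(487.9,204.9)))
print("guard tri",tri("top",(415.1,258.2),"scene",(218,193)))
# stand foot, coupon base
hsv=cv2.cvtColor(t,cv2.COLOR_RGB2HSV)
m=np.zeros(hsv.shape[:2],np.uint8);m[215:275,170:215]=255
m&=cv2.inRange(hsv,(100,90,20),(125,255,255))
p=plane("top",np.argwhere(m)[:,::-1],.012)[:,:2]
r=cv2.minAreaRect((p*1000).astype(np.float32));print("stand",r)
m=np.zeros(hsv.shape[:2],np.uint8);m[200:283,384:448]=255
m&=cv2.inRange(hsv,(0,0,0),(179,255,95));m=cv2.morphologyEx(m,cv2.MORPH_OPEN,np.ones((3,3)))
p=plane("top",np.argwhere(m)[:,::-1],.010)[:,:2]
r=cv2.minAreaRect((p*1000).astype(np.float32));print("coupon",r)
```

```text
guard centre [ 461.9029 -281.3929] size [25.5575 78.8151] yaw of long side deg -20.429962
weld centre [ 507.2882 -286.1334] size [ 11.2992 180.6329] yaw of long side deg -19.546947
tray centre [507.7713   1.8458] size [127.9292 167.8052] yaw of long side deg -9.406339
handles top z153 [[0.4983 0.3528 0.153 ]
 [0.4993 0.3017 0.153 ]]
scene (array([0.4983, 0.3542, 0.147 ]), np.float64(0.00043456451563002064)) (array([0.4993, 0.3023, 0.1489]), np.float64(0.0008258427493383135))
guard tri (array([ 0.4625, -0.2823,  0.1109]), np.float64(0.006208114893274642))
stand ((517.056396484375, 328.4745178222656), (79.328857421875, 118.51593780517578), 89.01748657226562)
coupon ((512.0704345703125, -297.97900390625), (112.73943328857422, 195.70977783203125), 69.92227935791016)
```

```bash
cat >> h.py <<'E'
from scipy.spatial.transform import Rotation as Ro
def go(xyz,yaw):
    "shift (40 mm units) and turn (deg) in present tool axes to a tool-down pose; turn is done after the shift"
    s=read_state();R=Ro.from_quat(s["ee_rot"])
    T=Ro.from_euler("z",yaw,degrees=True)*Ro.from_quat([1,0,0,0])
    print("t",round(s["time"],2),"at",np.round(s["eef_pos"],4),"shift",np.round(R.inv().apply(np.array(xyz)-s["eef_pos"])/.04,3),
     "turn",np.round((R.inv()*T).as_rotvec(degrees=True),2),"shift if turned first",np.round(T.inv().apply(np.array(xyz)-s["eef_pos"])/.04,3))
E
python3 -m pendant '[[0.957,-0.44,0,0,0,0,1],[0.957,-0.44,0,0,0,0,1],[0.957,-0.44,0,0,0,0,1],[0.957,-0.44,0,0,0,0,1],[0.957,-0.44,0,0,0,0,1],[0.957,-0.44,0,0,0,0,1],[0.957,-0.44,0,0,0,0,1],[0.957,-0.44,0,0,0,0,1],[0.957,-0.44,0,0,0,0,1],[0,0,0,0,0,9.8,1],[0,0,0,0,0,9.8,1],[0,0,0,0,0,9.8,1],[0,0,0,0,0,9.8,1],[0,0,0,0,0,0,1]]'
python3 - <<'E'
from h import *
P=camera_params("wrist");im=snapshot("wrist");cv2.imwrite("pics/w1.png",im[:,:,::-1])
T=np.array(P["camera_from_world"]);print("cam at",-T[:3,:3].T@T[:3,3],"fwd",T[2,:3])
go((.462,-.2815,.2),-20)
for c in blobs(im,(0,150,70),(4,255,255),300)[1]:
    p=plane("wrist",c.reshape(-1,2),.097,P)[:,:2]*1000
    r=cv2.minAreaRect(p.astype(np.float32));print(cv2.contourArea(c),r)
E
```

```text
time: 1.85
eef_pos: [0.4618, -0.2805, 0.2309]
ee_rot: [0.985, -0.174, -0.0, -0.0]
wrist_force: [-0.3, 0.4, -0.1]
width: 0.0853
grasp_force: 0.0
cam at [ 0.53463794 -0.30728075  0.37294357] fwd [-0.28483531  0.10459453 -0.952853  ]
t 1.9 at [ 0.4618 -0.2806  0.2309] shift [0.012 0.02  0.773] turn [-0.02  0.04  0.13] shift if turned first [0.012 0.02  0.773]
3983.5 ((350.72576904296875, -301.30780029296875), (91.18150329589844, 45.84326171875), 55.756492614746094)
3836.0 ((462.9493713378906, -282.5237121582031), (25.643388748168945, 82.81474304199219), 69.61004638671875)
```

View pics/w1.png

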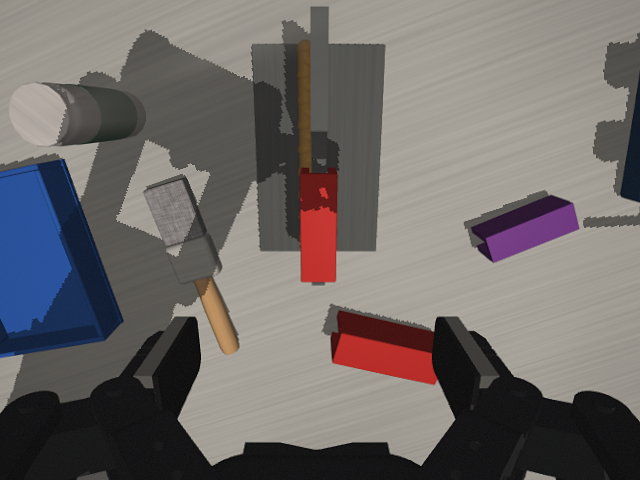

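Wrist view: the guard top is centred at (318,225) and aligned with the fingers, with the weld to its left at (303,110). I descend and grip.

```bash
python3 -m pendant '[[0.01,0.03,0.9,0,0,0,1],[0,0,0.9,0,0,0,1],[0,0,0.9,0,0,0,1],[0,0,0.9,0,0,0,1],[0,0,0.45,0,0,0,1],[0,0,0,0,0,0,0],[0,0,0,0,0,0,0],[0,0,0,0,0,0,0],[0,0,0,0,0,0,0],[0,0,0,0,0,0,0],[0,0,0,0,0,0,0]]'
python3 -m pendant '[[0,0,-0.5,0,0,0,0],[0,0,-0.9,0,0,0,0],[0,0,-0.9,0,0,0,0],[0,0,-0.9,0,0,0,0],[0,0,0,0,0,0,0]]'
python3 - <<'E'
from h import *
im=snapshot("wrist");cv2.imwrite("pics/w2.png",im[:,:,::-1])
go((.508,.002,.20),-9.4)
E
```

```text
time: 3.28
eef_pos: [0.463, -0.2829, 0.0709]
ee_rot: [0.985, -0.174, 0.001, 0.001]
wrist_force: [0.2, 0.3, 7.0]
width: 0.0253
grasp_force: 60.2
time: 3.9
eef_pos: [0.4636, -0.2834, 0.2009]
ee_rot: [0.985, -0.174, 0.003, 0.002]
wrist_force: [-0.2, -0.5, -0.3]
width: 0.025
grasp_force: 59.4
t 3.95 at [ 0.4626 -0.2825  0.1987] shift [-1.374 -7.071 -0.046] turn [  0.09  -0.16 -10.67] shift if turned first [-0.041 -7.203 -0.033]
```

View pics/w2.png

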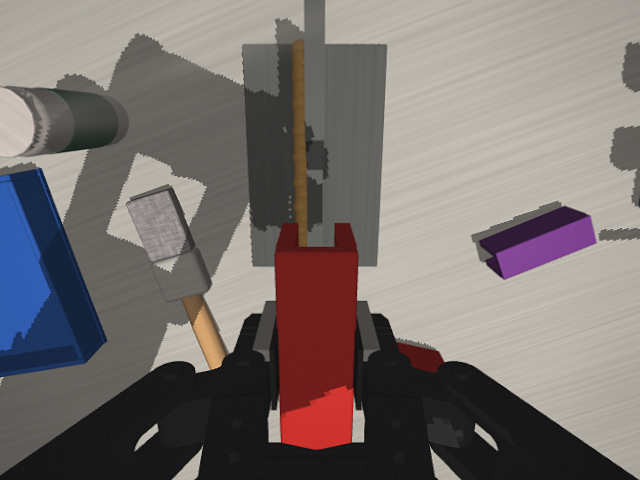

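The guard is held, hanging between the pads at (315,330), and the low edge is bare. On to the tray.

```bash
python3 -m pendant '[[0,0,0,0,0,-10.6,0],[0,-0.9,0,0,0,0,0],[0,-0.9,0,0,0,0,0],[0,-0.9,0,0,0,0,0],[0,-0.9,0,0,0,0,0],[0,-0.9,0,0,0,0,0],[0,-0.9,0,0,0,0,0],[0,-0.9,0,0,0,0,0],[0,-0.9,0,0,0,0,0],[0,0,0.9,0,0,0,0],[0,0,0.9,0,0,0,0],[0,0,0.9,0,0,0,0],[0,0,0.9,0,0,0,0],[0,0,0.7,0,0,0,0],[0,0,0.2,0,0,0,0],[0,0,0,0,0,0,0]]'
```

```text
time: 5.95
eef_pos: [0.5084, 0.0023, 0.0167]
ee_rot: [0.997, -0.083, -0.001, -0.0]
wrist_force: [0.4, -0.1, -0.5]
width: 0.0249
grasp_force: 59.5
```

```bash
python3 -m pendant '[[0,0,0,0,0,0,0.55],[0,0,0,0,0,0,0.55],[0,0,0,0,0,0,0.55],[0,0,-0.4,0,0,0,0.55],[0,0,-0.9,0,0,0,0.55],[0,0,-0.9,0,0,0,0.55],[0,0,-0.9,0,0,0,1],[0,0,-0.9,0,0,0,1],[0,0,-0.9,0,0,0,1],[0,0,-0.9,0,0,0,1]]'
python3 -m pendant '[[0,0,0,0,0,-9.4,1],[0,-0.9,0,0,0,0,1],[0,-0.9,0,0,0,0,1],[0,-0.9,0,0,0,0,1],[0,-0.9,0,0,0,0,1],[0,-0.9,0,0,0,0,1],[0,-0.9,0,0,0,0,1],[0,-0.9,0,0,0,0,1],[0,-0.9,0,0,0,0,1],[-0.2,-0.9,0,0,0,0,1],[0,0,0,0,0,0,1],[0,0,0,0,0,0,1]]'
python3 - <<'E'
from h import *
P=camera_params("wrist");im=snapshot("wrist")
go((.499,.3275,.115),0)
t=snapshot("top")
for c in blobs(t,(0,150,70),(4,255,255),80)[1]:
    r=cv2.minAreaRect((plane("top",c.reshape(-1,2),.041)[:,:2]*1000).astype(np.float32));print("red",r)
for c in blobs(im,(4,140,60),(16,255,255),15)[1]:
    r=cv2.minAreaRect(c); print("orange",np.round(r[0]),np.round(r[1]),round(r[2]),cv2.contourArea(c), plane("wrist",[r[0]],.153,P)[0])
# top row: overlay the expected handle tops
X=[(.499,.3275+s*.028,.153) for s in(1,-1)];print(proj("wrist",X,P))
cv2.imwrite("pics/w3.png",np.hstack([im[:,:,::-1][:, :],t[150:390,200:520,::-1].repeat(2,0).repeat(2,1)[:, :]])[:, ::2][::2] if 0 else im[:,:,::-1])
cv2.imwrite("pics/t3.png",t[:,:,::-1])
E
```

```text
time: 7.2
eef_pos: [0.5092, 0.0021, 0.2519]
ee_rot: [0.997, -0.083, 0.001, 0.0]
wrist_force: [0.8, 0.2, -0.9]
width: 0.0852
grasp_force: 0.0
time: 8.7
eef_pos: [0.5018, 0.3257, 0.25]
ee_rot: [1.0, -0.0, 0.0, 0.0]
wrist_force: [-0.2, -0.7, 0.2]
width: 0.0853
grasp_force: 0.0
t 8.75 at [0.502  0.3253 0.2499] shift [-0.076 -0.054  3.372] turn [ 0.01 -0.03 -0.1 ] shift if turned first [-0.074 -0.054  3.372]
red ((306.78668212890625, -296.79693603515625), (101.98306274414062, 32.890838623046875), 55.658267974853516)
red ((508.5697937011719, 2.982898712158203), (22.070663452148438, 75.703857421875), 80.83226776123047)
red ((814.5690307617188, -660.2529296875), (287.5418701171875, 186.60107421875), 11.67648696899414)
orange [281. 242.] [59. 28.] 88 1182.0 [0.50411927 0.34727993 0.153     ]
orange [344. 241.] [60. 25.] 90 1093.0 [0.50472762 0.30857044 0.153     ]
orange [324. 201.] [14.  8.] 90 64.0 [0.52989304 0.32075898 0.153     ]
orange [302. 200.] [12.  6.] 90 52.0 [0.53052084 0.33396117 0.153     ]
[[268.05194881 249.86650954]
 [357.86626567 249.75558143]]
```

View pics/w3.png

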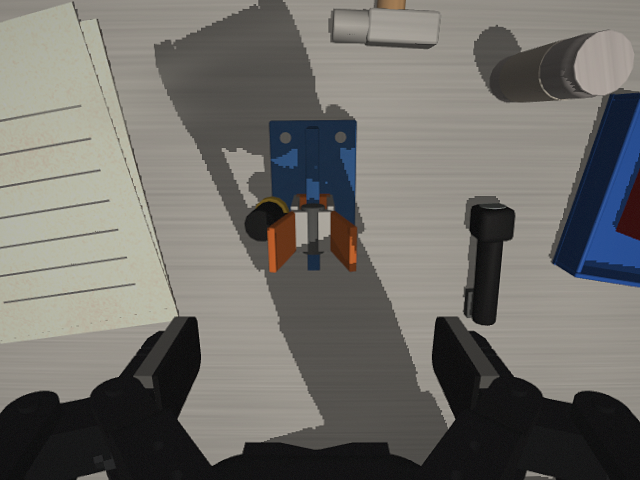

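The handles sit where predicted, (268,250) and (357,250), square to the fingers, and the guard is in the tray at (508,3). I descend and squeeze.

```bash
python3 -m pendant '[[-0.08,-0.05,0.9,0,0,0,1],[0,0,0.9,0,0,0,1],[0,0,0.9,0,0,0,1],[0,0,0.67,0,0,0,1],[0,0,0,0,0,0,1],[0,0,0,0,0,0,0],[0,0,0,0,0,0,0],[0,0,0,0,0,0,0],[0,0,0,0,0,0,0],[0,0,0,0,0,0,0],[0,0,0,0,0,0,0]]'
```

```text
time: 10.18
eef_pos: [0.5028, 0.3289, 0.1208]
ee_rot: [1.0, -0.001, 0.005, -0.001]
wrist_force: [-1.9, -3.4, 20.3]
width: 0.0285
grasp_force: 62.9
```

```bash
python3 -m pendant '[[0,0,-0.3,0,0,0,0],[0,0,-0.6,0,0,0,0],[0,0,-0.8,0,0,0,0],[0,0,-0.9,0,0,0,0],[0,0,-0.9,0,0,0,0],[0,0,-0.3,0,0,0,0],[0,0,0,0,0,0,0],[0,0,0,0,0,0,0]]'
python3 - <<'E'
from h import *
P=camera_params("wrist");im=snapshot("wrist");s=snapshot("scene")
go((.463,-.281,.26),-20)
x=proj("scene",[(.499,.328,.23)])[0].astype(int);print(x)
c=s[x[1]-60:x[1]+60,x[0]-80:x[0]+80]
cv2.imwrite("pics/w4.png",np.hstack([cv2.resize(im,(400,300)),cv2.resize(c,(400,300),interpolation=cv2.INTER_CUBIC)])[:,:,::-1])
E
```

```text
time: 11.18
eef_pos: [0.4977, 0.3277, 0.2645]
ee_rot: [1.0, -0.001, -0.001, 0.001]
wrist_force: [0.7, -0.3, -2.9]
width: 0.0283
grasp_force: 59.6
t 11.28 at [0.4978 0.3277 0.2645] shift [-0.848 15.22   0.133] turn [ 0.1   0.16 19.92] shift if turned first [ 4.388 14.598  0.112]
[512 180]
```

View pics/w4.png

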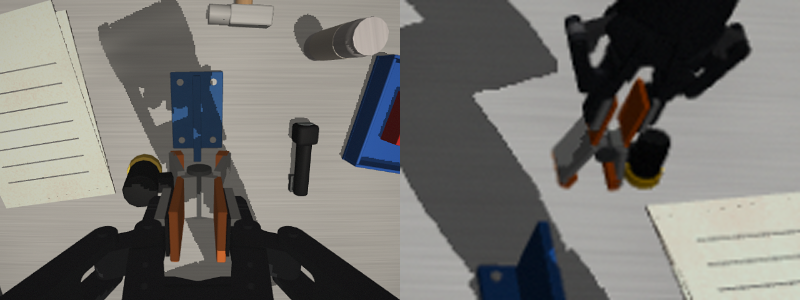

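The clip is off the stand, held with its jaws open and the lamp on the +y side. I check the clip's tilt and re-measure the coupon from the wrist pictures.

Run:
```python
from h import *
np.set_printoptions(precision=1,suppress=True)
s=read_state();P=camera_params("wrist");T=np.array(P["camera_from_world"])
def W(p,q):
    M=np.eye(4);M[:3,:3]=Ro.from_quat(q).as_matrix();M[:3,3]=p;return M
CT=T@W(s["eef_pos"],s["ee_rot"])  # camera from tool
c=s["eef_pos"]+np.array([.001,0,-.0218])
pts=[(.018,0,0),(.015,.015,.054),(-.015,.015,.054),(.015,-.015,.054),(-.015,-.015,.054),(.018,-.01,-.04)]
print("expected pin end, handle corners",(proj("wrist",c+np.array(pts),P)/1.6).tolist())
for f,p,yaw in(("w1",[.4618,-.2806,.2309],-20.13),("w2",[.4626,-.2825,.1987],-20.07)):
    q=(Ro.from_euler("z",yaw,degrees=True)*Ro.from_quat([1,0,0,0])).as_quat()
    P2=dict(P);P2["camera_from_world"]=CT@np.linalg.inv(W(np.array(p),q))
    im=cv2.cvtColor(cv2.imread(f"pics/{f}.png"),cv2.COLOR_BGR2RGB)
    m,cs=blobs(im,(12,100,50),(25,255,160),200)
    for k in cs:
        u=k.reshape(-1,2)
        if 280<u[:,0].mean()<320: print(f,"weld px",cv2.boundingRect(k),cv2.minAreaRect((plane("wrist",u,.016,P2)[:,:2]*1000).astype(np.float32)))
    if f=="w1": px=[(252,44),(384,44),(377,250),(260,250)];hi=[(310,40),(329,40)]
    else: px=[(243,45),(386,45),(377,266),(253,266)];hi=[(304,40),(325,40)]
    b=plane("wrist",px,.010,P2)*1000
    print(f,"base corners",b[:,:2].tolist(),"centre",b.mean(0)[:2],"edge lengths",[float(np.linalg.norm(b[i]-b[(i+1)%4])) for i in range(4)],
      "yaw",np.degrees(np.arctan2(*(b[0]-b[3])[[1,0]])),np.degrees(np.arctan2(*(b[1]-b[2])[[1,0]])))
    h=plane("wrist",hi,.130,P2)*1000;o=np.array([.5045,-.2955])*1000
    a=np.radians(-20);R=np.array([[np.cos(a),np.sin(a)],[-np.sin(a),np.cos(a)]])
    print("upright high edges in coupon frame for origin",o,(R@(h[:,:2]-b.mean(0)[:2]).T).T.tolist())
    print("low edge by base centre",b.mean(0)[:2]+R.T@[-42,0])
```

```text
expected pin end, handle corners [[197.22005835455656, 160.7562994744154], [166.54769387032653, 203.98902215152665], [168.9107507494549, 254.36404585937498], [227.93982755062672, 203.86320799820476], [225.80993891579402, 254.2443649941994], [209.14753810007105, 144.57510065838855]]
w1 weld px (297, 40, 15, 135) ((542.1033935546875, -299.1002502441406), (11.58661937713623, 107.71528625488281), 70.26792907714844)
w1 base corners [[605.3916435063487, -277.4608506271328], [568.0675520824202, -379.1940185696404], [399.97960232424896, -319.58335188090456], [438.148220424481, -215.5657424478088]] centre [ 502.9 -298. ] edge lengths [108.3638558756573, 178.34514413625357, 110.79939747064248, 178.32937778355765] yaw -20.309006167744343 -19.526529022103883
upright high edges in coupon frame for origin [ 504.5 -295.5] [[72.48974483170083, 5.096585811641205], [72.4643127067544, -5.3114244512865865]]
low edge by base centre [ 463.4 -283.6]
w2 weld px (291, 40, 16, 207) ((515.125, -287.62408447265625), (10.876983642578125, 158.58485412597656), 69.84974670410156)
w2 base corners [[601.6127236909385, -275.28146619847826], [564.8132871133799, -375.82101839648993], [398.6548608093049, -316.0243677453951], [435.88840516584463, -214.21632147344576]] centre [ 500.2 -295.3] edge lengths [107.06259892512638, 176.59066243982383, 108.40302168787451, 176.6168215400106] yaw -20.227543326425504 -19.792653970794518
upright high edges in coupon frame for origin [ 504.5 -295.5] [[72.03334273550031, 4.580662576308953], [72.01524985035093, -5.39880610000138]]
low edge by base centre [ 460.8 -281. ]
```

```bash
python3 -m pendant '[[0,0,0,0,0,10,0],[0,0,0,0,0,10,0],[0.26,0.86,0,0,0,0,0],[0.26,0.86,0,0,0,0,0],[0.26,0.86,0,0,0,0,0],[0.26,0.86,0,0,0,0,0],[0.26,0.86,0,0,0,0,0],[0.26,0.86,0,0,0,0,0],[0.26,0.86,0,0,0,0,0],[0.26,0.86,0,0,0,0,0],[0.26,0.86,0,0,0,0,0],[0.26,0.86,0,0,0,0,0],[0.26,0.86,0,0,0,0,0],[0.26,0.86,0,0,0,0,0],[0.26,0.86,0,0,0,0,0],[0.26,0.86,0,0,0,0,0],[0.26,0.86,0,0,0,0,0],[0.26,0.86,0,0,0,0,0],[0,0,0,0,0,0,0]]'
python3 -m pendant '[[0.25,0.87,0,0,0,0,0],[0,0,0.5,0,0,0,0],[0,0,0.5,0,0,0,0],[0,0,0,0,0,0,0],[0,0,0,0,0,0,0]]'
python3 - <<'E'
from h import *
P=camera_params("wrist");im=snapshot("wrist");s=snapshot("scene")
go((.4633,-.2826,.1208),-20)
e=read_state()["eef_pos"];R=Ro.from_euler("z",-20,degrees=True)
c=e+[0,0,-.0218]
print("pin end expected wrist",proj("wrist",c+R.apply([.018,0,0]),P))
X=c+R.apply([(0,0,-.046),(0,0,.054),(0,.036,-.03)]);print("scene jaw tip, handle top, lamp expected",proj("scene",X).tolist())
x=proj("scene",c)[0].astype(int);k=s[x[1]-60:x[1]+60,x[0]-60:x[0]+60]
print("scene crop origin",x-60)
cv2.imwrite("pics/w5.png",np.hstack([cv2.resize(im[150:450,220:420],(400,600)),cv2.resize(k,(400,400),interpolation=cv2.INTER_CUBIC)[:600].copy() if 0 else cv2.copyMakeBorder(cv2.resize(k,(400,400),interpolation=cv2.INTER_CUBIC),0,200,0,0,0)])[:,:,::-1])
E
```

```text
time: 13.65
eef_pos: [0.4652, -0.2479, 0.2653]
ee_rot: [0.984, -0.176, -0.001, -0.0]
wrist_force: [0.2, 1.5, -2.4]
width: 0.0282
grasp_force: 60.0
time: 14.28
eef_pos: [0.4637, -0.2817, 0.2269]
ee_rot: [0.985, -0.174, 0.0, 0.0]
wrist_force: [0.1, 1.2, -1.1]
width: 0.0285
grasp_force: 60.0
t 14.38 at [ 0.464  -0.2822  0.2276] shift [-0.017  0.015  2.669] turn [ 0.04 -0.09 -0.05] shift if turned first [-0.012  0.016  2.669]
pin end expected wrist [[316.39313752 259.2259451 ]]
scene jaw tip, handle top, lamp expected [[215.61514571507993, 179.37103272771583], [207.05167374418704, 146.87011732815049], [229.19868247664277, 179.41019892696158]]
scene crop origin [151 105]
```

View pics/w5.png

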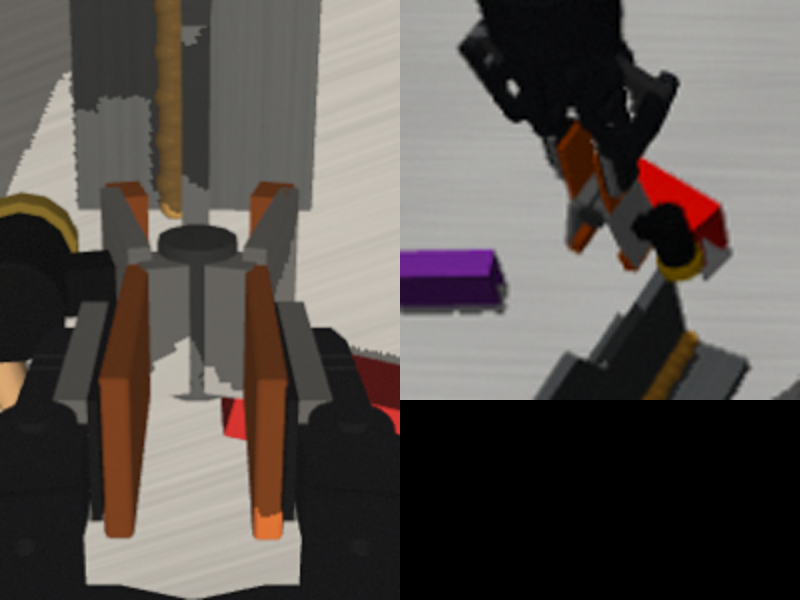

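Run:
```python
from h import *
from scipy.optimize import least_squares
P=camera_params("wrist");e=read_state()["eef_pos"]
obs=np.array([(318.5,270.5),(276,339.5),(356.5,339.5),(279,417.5),(354,418.5)])
pts=np.array([(.018,0,0),(.015,.015,.054),(.015,-.015,.054),(-.015,.015,.054),(-.015,-.015,.054)])
def X(p):return e+Ro.from_euler("z",-20,degrees=True).apply(Ro.from_euler("xy",[0,p[3]]).apply(pts)+[p[0],p[1],p[2]])
f=lambda p:(proj("wrist",X(p),P)-obs).ravel()
r=least_squares(f,[0,0,-.022,0],x_scale=[.01,.01,.01,.1]);print("dx,dy,dz of pin from TCP (coupon axes), tilt",np.round(r.x,4),"res px",np.round(r.fun,1))
```

```text
dx,dy,dz of pin from TCP (coupon axes), tilt [-0.0107 -0.0004 -0.0318  0.0011] res px [-2.   3.4 -3.7  2.2  4.6  2.1 -3.7 -3.2  4.2 -4.3]
```

The clip is upright (tilt about 0), with the pin end at wrist (318,270), the jaws wide open and the lamp on the weld side. I lower it over the edge, then creep down and watch the force.

```bash
python3 -m pendant '[[0,0,0.6,0,0,0,0],[0,0,0.6,0,0,0,0],[0,0,0.5,0,0,0,0],[0,0,0.4,0,0,0,0],[0,0,0,0,0,0,0]]'
python3 -m pendant '[[0,0,0.1,0,0,0,0],[0,0,0,0,0,0,0],[0,0,0,0,0,0,0]]'
python3 -m pendant '[[0,0,0.1,0,0,0,0],[0,0,0,0,0,0,0],[0,0,0,0,0,0,0]]'
python3 - <<'E'
from h import *
go((.4633,-.2826,.1208),-20)
E
```

```text
time: 15.0
eef_pos: [0.463, -0.2816, 0.1417]
ee_rot: [0.985, -0.174, -0.001, -0.001]
wrist_force: [-0.2, -0.9, -1.5]
width: 0.029
grasp_force: 60.0
time: 15.38
eef_pos: [0.4637, -0.2824, 0.1391]
ee_rot: [0.985, -0.174, 0.0, 0.0]
wrist_force: [0.4, -0.0, -3.0]
width: 0.0282
grasp_force: 60.0
time: 15.75
eef_pos: [0.4634, -0.2821, 0.1344]
ee_rot: [0.985, -0.174, -0.0, -0.0]
wrist_force: [0.3, -0.0, -1.3]
width: 0.0286
grasp_force: 60.0
t 15.75 at [ 0.4634 -0.2821  0.1344] shift [0.002 0.013 0.341] turn [-0.    0.01 -0.08] shift if turned first [0.002 0.013 0.341]
```

```bash
python3 -m pendant '[[0,0,0.1,0,0,0,0],[0,0,0,0,0,0,0],[0,0,0,0,0,0,0]]'
python3 -m pendant '[[0,0,0.1,0,0,0,0],[0,0,0,0,0,0,0],[0,0,0,0,0,0,0]]'
python3 -m pendant '[[0,0,0.1,0,0,0,0],[0,0,0,0,0,0,0],[0,0,0,0,0,0,0]]'
```

```text
time: 16.12
eef_pos: [0.4634, -0.2821, 0.1304]
ee_rot: [0.985, -0.174, -0.0, -0.0]
wrist_force: [0.3, 0.6, -2.4]
width: 0.0285
grasp_force: 60.0
time: 16.5
eef_pos: [0.4634, -0.2821, 0.1264]
ee_rot: [0.985, -0.174, -0.0, -0.0]
wrist_force: [0.4, -0.0, -1.2]
width: 0.0285
grasp_force: 60.0
time: 16.88
eef_pos: [0.4634, -0.2821, 0.1224]
ee_rot: [0.985, -0.174, -0.0, -0.0]
wrist_force: [1.0, 0.3, -2.6]
width: 0.0283
grasp_force: 60.0
```

```bash
python3 -m pendant '[[0,0,0.08,0,0,0,0],[0,0,0,0,0,0,0],[0,0,0,0,0,0,0]]'
python3 -m pendant '[[0,0,0.06,0,0,0,0],[0,0,0,0,0,0,0],[0,0,0,0,0,0,0]]'
```

```text
time: 17.25
eef_pos: [0.4639, -0.2824, 0.1209]
ee_rot: [0.985, -0.174, 0.0, 0.0]
wrist_force: [-3.9, 3.0, 10.3]
width: 0.0284
grasp_force: 61.4
time: 17.62
eef_pos: [0.4653, -0.2825, 0.1206]
ee_rot: [0.985, -0.174, 0.002, 0.0]
wrist_force: [-3.8, 7.7, 21.4]
width: 0.0286
grasp_force: 62.2
```

Firm contact at TCP z = 0.1207, the same height as on the stand, so the pin is home. I release.

```bash
python3 -m pendant '[[0,0,0,0,0,0,0.5],[0,0,0,0,0,0,0.7],[0,0,0,0,0,0,1],[0,0,0,0,0,0,1],[0,0,0,0,0,0,1],[0,0,0,0,0,0,1]]'
python3 -m pendant '[[0,0,-0.5,0,0,0,1],[0,0,-0.9,0,0,0,1],[0,0,-0.9,0,0,0,1],[0,0,-0.9,0,0,0,1],[0,0,0,0,0,0,1]]'
python3 - <<'E'
from h import *
P=camera_params("wrist");im=snapshot("wrist");s=snapshot("scene");e=read_state()["eef_pos"];print(e)
c=np.array([.4633,-.2826,.099]);R=Ro.from_euler("z",-20,degrees=True)
print("expected pin end, handle tops wrist",proj("wrist",c+R.apply([(.018,0,0),(0,.028,.054),(0,-.028,.054)]),P).tolist())
x=proj("scene",c)[0].astype(int);k=s[x[1]-50:x[1]+50,x[0]-50:x[0]+50];print(x-50)
cv2.imwrite("pics/w6.png",np.hstack([cv2.resize(im[100:400,220:420],(400,600)),cv2.copyMakeBorder(cv2.resize(k,(400,400),interpolation=cv2.INTER_CUBIC),0,200,0,0,0)])[:,:,::-1])
E
```

```text
time: 18.38
eef_pos: [0.4634, -0.2822, 0.1168]
ee_rot: [0.985, -0.174, -0.0, 0.0]
wrist_force: [0.5, 0.1, 0.3]
width: 0.0858
grasp_force: 0.0
time: 19.0
eef_pos: [0.4649, -0.2835, 0.2485]
ee_rot: [0.985, -0.174, 0.003, 0.002]
wrist_force: [-0.1, 0.4, 0.0]
width: 0.085
grasp_force: 0.0
[ 0.4633409  -0.28203537  0.24472844]
expected pin end, handle tops wrist [[314.90372304750247, 203.67287148889943], [269.7747650139458, 250.08719456396605], [360.1344397601608, 249.88037529582016]]
[170 146]
```

View pics/w6.png

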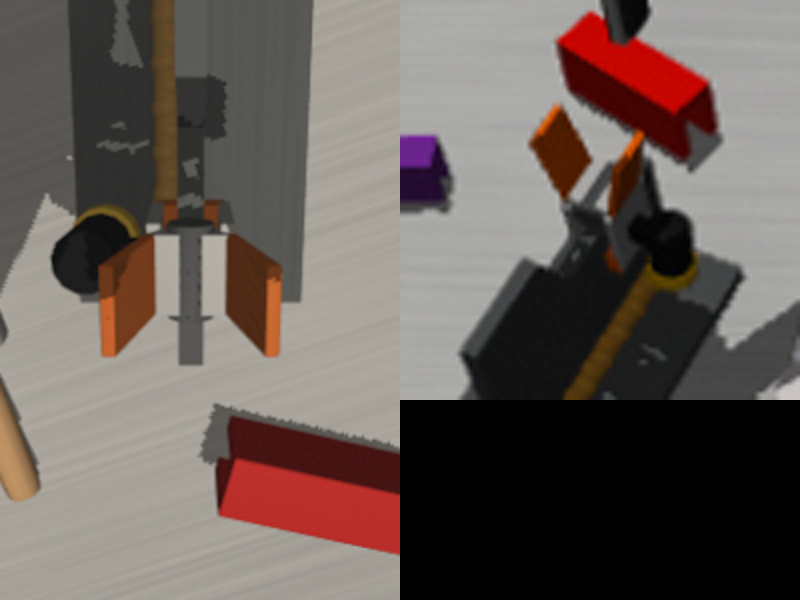

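The clip sits upright and square on the bare low edge. Its handle tops at wrist (269,254) and (360,254) are within a few pixels of the predicted spots, and the lamp is on the weld side. The arm is clear, so I hand in.

```bash
python3 -c "
from plant import *
print(job_done())"
```

```text
the job is handed in; nothing more can be done
None
```

The job is handed in: the guard lies in the blue tray, and the lamp is clipped fully home on the coupon's bare low edge with the lamp on the weld side; no result came back, so my last pictures are the only check.

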